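# Sort the casting supplies into their trays

## Task

Clear up after casting: stand the three small glitter vials in the orange tray and the ink dropper bottle in the blue tray, and lay the wooden mixing stick flat in the green tray. Keep the vials and the bottle upright the whole time, and leave the tall confetti jar and the roll of tape where they are.

Things in the scene. Friction and masses are not known exactly. Their poses are not given: they have to be found in the camera images.
- vial_yellow_center (a point): Loose small clear screw vial of yellow glitter with a white ridged cap, 27 mm diameter, 44 mm tall, standing upright, about 30 g. The point is on its axis half-way up (22 mm above its underside); z along its axis, up. The body is round (26 mm) from the underside to 35 mm up.
- vial_plum_center (a point): Loose small clear screw vial of plum (dark purple) glitter with a white ridged cap, 27 mm diameter, 44 mm tall, standing upright, about 30 g. The point is on its axis half-way up (22 mm above its underside); z along its axis, up. The body is round (26 mm) from the underside to 35 mm up.
- vial_coal_center (a point): Loose small clear screw vial of dark grey glitter with a white ridged cap, 27 mm diameter, 44 mm tall, standing upright, about 30 g. The point is on its axis half-way up (22 mm above its underside); z along its axis, up. The body is round (26 mm) from the underside to 35 mm up.
- dropper_teal_center (a point): Loose ink dropper bottle, teal body with a black pointed cap, 25 mm diameter, 80 mm tall, standing upright, about 30 g. The point is on its axis half-way up (40 mm above its underside); z along its axis, up. The body is a plain cylinder of 24 mm from the underside to 50 mm up; the cap above it is narrower.
- mixing_stick_center (a point): Loose flat wooden mixing stick lying on the table, 150 mm long (its y), 18 mm wide (its x), 9 mm thick (its z, up), about 15 g. The point is its centre, half-way up (4.5 mm above the table).
- orange_tray: Shallow open orange plastic tray, fixed to the table, 132 mm along its x and 210 mm along its y with the two small end tabs. Flat inner floor 8 mm above the table, 120 mm (x) by 180 mm (y) clear inside; rim 23 mm above the table. Origin: centre of its underside, on the table; z up.
- blue_tray: Shallow open blue plastic tray, fixed to the table, 132 mm along its x and 210 mm along its y with the two small end tabs. Flat inner floor 8 mm above the table, 120 mm (x) by 180 mm (y) clear inside; rim 23 mm above the table. Origin: centre of its underside, on the table; z up.
- green_tray: Shallow open green plastic tray, fixed to the table, 132 mm along its x and 210 mm along its y with the two small end tabs. Flat inner floor 8 mm above the table, 120 mm (x) by 180 mm (y) clear inside; rim 23 mm above the table. Origin: centre of its underside, on the table; z up.
- confetti_jar: Tall jar of magenta confetti with a white lid, 39 mm diameter, 82 mm tall, loose; a bystander to be left alone. Origin: centre of its underside.
- masking_tape: Roll of blue masking tape lying flat, 100 mm diameter, 24 mm high, loose; a bystander to be left alone. Origin: centre of its underside.
Mind the look-alikes: they are no part of the job. What is shaped like the part that bears vial_coal_center but red or turquoise is not meant.

How it is judged:
By the outcome, as a careful person would: the job done as asked, in the order asked, and still so for the second after the job is handed in, with the robot touching nothing.
It also fails if it takes over 128 s, if anything falls off the work surface, if the arm or the gripper's body presses on something with over 40 N, if the wrist force passes 120 N, or if a joint passes its speed limit or range.

## Robot

A 7-joint arm with a two-finger parallel gripper is mounted at the origin on a cart in front of the work surface, level with it; the furniture and walls round the work are solid. World frame = base frame: x ahead of the robot, y to its left, z up, the work surface at z = 0. Lengths are in m, angles in rad, forces in N, time in s.
With the tool pointing down it reaches from about 0.35 to 0.9 m from the base axis. Payload 19.9 kg.
Tool frame: the origin (TCP) lies at the very end of the fingers, on their centre line; the grasp point (between the pads) lies 19 mm behind it (manip.tcp_to_grasp is the distance from the TCP to the grasp point, in m); x points along the fingers, y is the direction in which the jaws open and shut, and the axes are right-handed (so a half turn about x gives the same grasp; the last joint's range is limited). The gripper opens to 85 mm and grips with 20 to 120 N. Pads are 22 mm wide; open, the fingers measure 114 mm over their backs; the gripper's body (76 mm by 85 mm) begins 54 mm behind the grasp point. The pads swing forward as they close: fully open they stand 13 mm farther back than shut.
Start: joints at [1.212, 0.417, -0.01, 1.614, 0.005, 1.111, -0.053], TCP at [0.195, -0.594, 0.231] pointing down, gripper open.
Joint ranges: [-2.81, 2.81], [-0.39, 2.02], [-1.27, 1.25], [0.06, 2.57], [-1.19, 4.33], [0.19, 2], [-2.82, 2.82]. Speed limits (rad/s): [1.89, 1.89, 2.39, 2.39, 3.01, 3.01, 3.01].

## Interface

Orientations are given as a rotation vector (axis times angle).
In Python, from station import manip gives the robot as it stands. The module is installed in compiled form; this text tells all that it offers.
- The arm moves only by the tool apply_moves, never from a script. Its argument "rows" is a list of rows, each a list of 3 entries, a list of its own where there are three numbers: the opening in per cent of the stroke, from 0 (shut) to 100 (fully open), then the shift along the tool's x, y, z in units of 30 mm (1.0 is 30 mm), then the turn about the tool's x in units of 8 degrees (1.0 is 8 degrees). A call has exactly 8 rows; each row is the pose to reach, as a shift and turn from the pose commanded when the call began, along the tool's axes at that moment; what a row does not reach only later rows make up. A row lasts 1/8 s, in which the tool goes at most 62.5 mm and 10.7 degrees, less where a joint would pass 70% of its speed; a pose out of reach is approached as far as the arm can. A call with a gripper value outside its range is refused whole. The fingers move at their own pace and stop on an object; the grip force is fixed at half the most. Time passes only in rows, so rows that repeat a pose let the fingers close, or fill a call up. It gives the time, the measured TCP pose, the force and the opening at its end, in the units of the state.
- manip.get_state(): the state, without advancing time (a new reading comes with each control period).
- manip.snapshot(name): name is "scene" or "side" or "wrist"; returns (picture, depth): 480x640x3 uint8, blue, green, red; 480x640 float32, m along the optical axis (not along the pixel's ray), 0 where there is no reading.
- manip.camera_model(name): a dict with "fx", "fy", "cx", "cy" (pixels), "D" ([k1, k2, p1, p2, k3] as OpenCV has them; the pictures are not rectified), "R" (3x3) and "t" (3): a world point X has camera coordinates R X + t. Camera axes: x right, y down, z forward; pixel columns grow to the right and rows downward; lengths in m; the calibration is good to about 2 mm. A picture is of the moment at which its call begins: read the wrist's pose just before it. camera_model takes no time and is no camera call; for the wrist camera it gives the pose at the moment of the call.
- manip.job_done(): hands the job in, once; it reports no verdict.
The state is a dict: "time": time; "joint_positions": joint angles; "qvel": joint speeds; "effort": joint torques, N m; "tcp_pos": TCP position; "orientation": TCP orientation; "wrist_force": force on the tool from outside, world axes, zero at the start; "wrist_torque": the same for the moment, N m; "width": finger opening in m.
Only numpy, scipy, OpenCV 4.12 (cv2) and the standard library are available. Lean on these libraries where they do the work, as an engineer would, in place of code of your own. Each camera call takes 0.05 s, during which the arm holds its last target.

## Working session

There is one attempt and no reset: what is moved stays moved. The work goes in short steps, Python scripts to look and compute and a tool call to move; the robot and the scene stay as the last step left them, time stands still between calls to the robot, and variables do not carry over. Pictures are saved under pics/ and viewed, and the job is handed in when it is done.

Besides the shell and the picture viewer there is one more tool, called after "Emit:" by a JSON object that holds its "api" and its "payload". apply_moves: Moves the arm, as the interface text tells. Its arguments: {"type":"object","properties":{"rows":{"type":"array"}},"required":["rows"]}

```bash
ls; mkdir -p pics; python3 - <<'E'
from station import manip
import cv2, numpy as np
np.set_printoptions(precision=4,suppress=True)
s=manip.get_state()
for k,v in s.items(): print(k,np.round(v,4))
print(manip.tcp_to_grasp)
for n in ["scene","side","wrist"]:
    c=manip.camera_model(n); 
    im,d=manip.snapshot(n); cv2.imwrite(f"pics/{n}0.png",im); np.savez(f"pics/{n}0.npz",im=im,d=d,**{k:np.array(v) for k,v in c.items()})
    print(n,c)
E
```

```text
pics
time 0.0
joint_positions [ 1.2125  0.418  -0.0103  1.6142  0.0047  1.1107 -0.053 ]
qvel [ 0.0007  0.0013  0.0002  0.0001  0.0006 -0.001   0.0003]
effort [ -0.0008 -86.4464   0.6785 -43.4911   0.0192   0.0074  -0.    ]
tcp_pos [ 0.1946 -0.5936  0.2307]
orientation [ 2.0505  0.3288 -2.0511]
wrist_force [ 0.428  -0.3452  0.1718]
wrist_torque [-0.0067 -0.0364 -0.0134]
width 0.0857
0.0187
scene {'fx': 550.7453929892446, 'fy': 550.7453929892446, 'cx': 325.3505828588466, 'cy': 243.52541530714737, 'D': array([-0.1213,  0.    ,  0.    ,  0.    ,  0.    ]), 'R': array([[ 0.8583, -0.5131, -0.0074],
       [-0.3148, -0.515 , -0.7973],
       [ 0.4053,  0.6867, -0.6035]]), 't': array([-0.4089,  0.1834,  1.3388])}
side {'fx': 488.7917201152439, 'fy': 488.7917201152439, 'cx': 310.7978819730586, 'cy': 239.27164666407504, 'D': array([-0.0693,  0.    ,  0.    ,  0.    ,  0.    ]), 'R': array([[-0.9167, -0.3991,  0.0202],
       [-0.2465,  0.5249, -0.8147],
       [ 0.3145, -0.7518, -0.5796]]), 't': array([0.4215, 0.1592, 1.0319])}
wrist {'fx': 387.6271076364628, 'fy': 387.6271076364628, 'cx': 323.99343651649343, 'cy': 238.8938749630873, 'D': array([-0.0356,  0.    ,  0.    ,  0.    ,  0.    ]), 'R': array([[ 0.3119, -0.9501, -0.0009],
       [-0.918 , -0.3016,  0.2575],
       [-0.245 , -0.0795, -0.9663]]), 't': array([-0.6243, -0.0329,  0.3784])}
```

View pics/scene0.png

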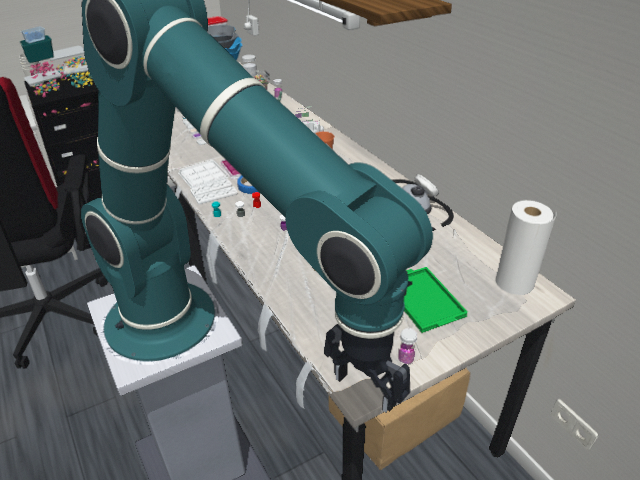

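View pics/side0.png

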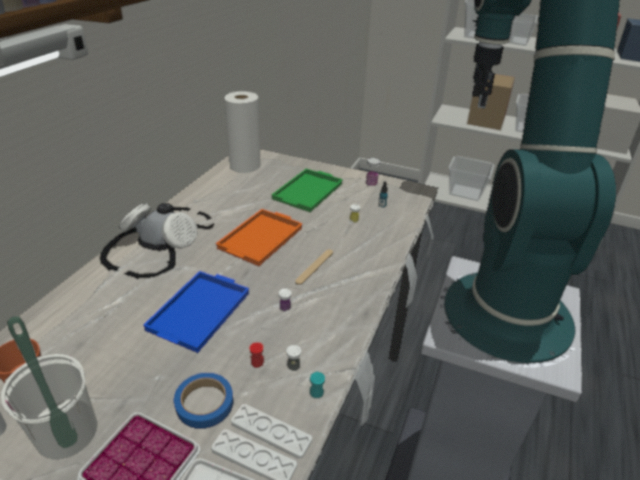

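View pics/wrist0.png

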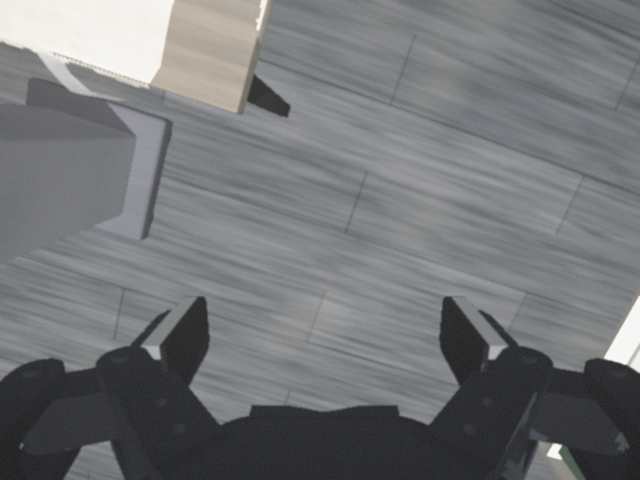

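```bash
cat > h.py <<'E'
import cv2, numpy as np
np.set_printoptions(precision=4,suppress=True)
def load(f):
    z=np.load(f); return z
def K(z): return np.array([[float(z['fx']),0,float(z['cx'])],[0,float(z['fy']),float(z['cy'])],[0,0,1]])
def rays(z,px):
    px=np.asarray(px,float).reshape(-1,1,2)
    n=cv2.undistortPoints(px,K(z),z['D']).reshape(-1,2)
    d=np.c_[n,np.ones(len(n))]@z['R']; o=-z['R'].T@z['t']
    return o,d
def onplane(z,px,h):
    o,d=rays(z,px); return o+d*((h-o[2])/d[:,2])[:,None]
def pts(z,mask):
    v,u=np.nonzero(mask&(z['d']>0)); o,d=rays(z,np.c_[u,v]); return o+d*z['d'][v,u][:,None], np.c_[u,v]
def proj(z,X):
    p,_=cv2.projectPoints(np.asarray(X,float).reshape(-1,1,3),cv2.Rodrigues(z['R'])[0],z['t'],K(z),z['D']); return p.reshape(-1,2)
E
python3 - <<'E'
from h import *
z=load('pics/side0.npz'); im=z['im']
a=cv2.resize(im[150:270,230:440],None,fx=3.8,fy=3.8,interpolation=cv2.INTER_CUBIC); cv2.imwrite('pics/c1.png',a[:600,:800])
a=cv2.resize(im[270:400,220:380],None,fx=4.6,fy=4.6,interpolation=cv2.INTER_CUBIC); cv2.imwrite('pics/c2.png',a[:600,:800])
for n,u,v in [('yel',354,213),('plum',285,300),('coal',293,357),('drop',383,195),('stickA',300,281),('stickB',331,253),('conf',372,172),('red',257,355),('turq',317,384),('tape',203,400),('orange',260,237),('blue',197,310),('green',308,189)]:
    m=np.zeros((480,640),bool); m[v-1:v+2,u-1:u+2]=1; P,_=pts(z,m); print(n,np.median(P,0) if len(P) else None, onplane(z,[(u,v)],0.0)[0])
E
```

```text
yel [ 0.4223 -0.2012  0.024 ] [ 0.4334 -0.2378  0.    ]
plum [0.4377 0.1859 0.0245] [0.4516 0.1587 0.    ]
coal [0.3533 0.3268 0.0399] [0.368  0.2958 0.    ]
drop [ 0.3725 -0.2978  0.0407] [ 0.389 -0.368  0.   ]
stickA [0.4443 0.0954 0.0081] [0.4485 0.0875 0.    ]
stickB [ 0.4206 -0.0318  0.0065] [ 0.4235 -0.0404  0.    ]
conf [ 0.4393 -0.4117  0.0429] [ 0.4625 -0.4929  0.    ]
red [0.4177 0.3463 0.035 ] [0.4324 0.32   0.    ]
turq [0.2906 0.3643 0.0402] [0.3018 0.335  0.    ]
tape [0.4684 0.4506 0.0007] [0.4687 0.4497 0.    ]
orange [ 0.6054 -0.0171  0.0081] [ 0.6127 -0.0266  0.    ]
blue [0.6002 0.2715 0.0089] [0.6058 0.2648 0.    ]
green [ 0.597  -0.2913  0.0083] [ 0.6018 -0.3051  0.    ]
```

View pics/c1.png

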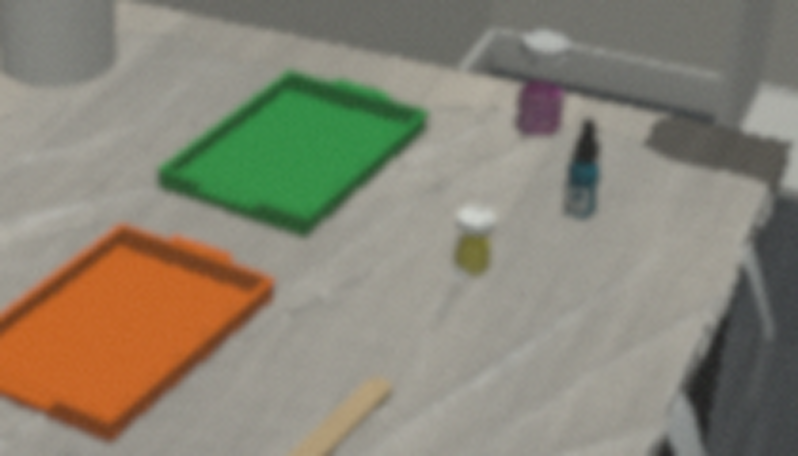

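View pics/c2.png

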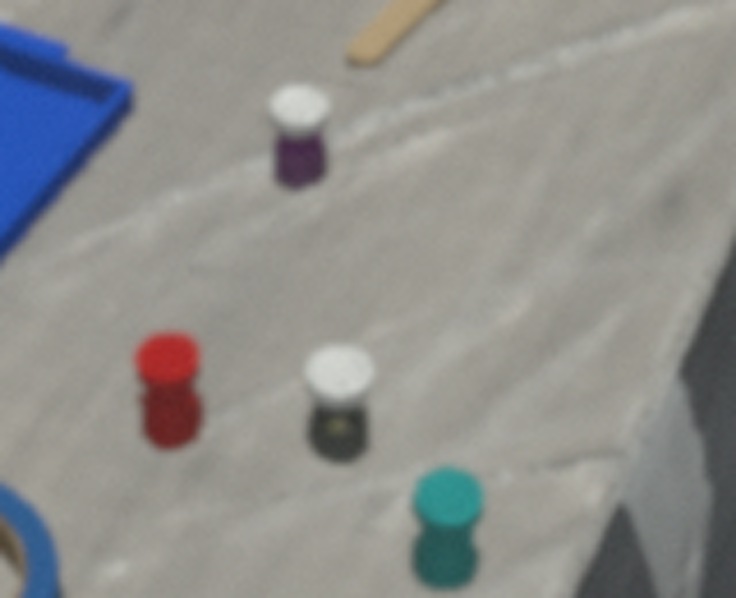

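```bash
cat > meas.py <<'E'
from h import *
def cyl(z,seed,hmid,r=0.03,box=40,zmin=0.006,zmax=0.1):
    """silhouette centre of an upright cylinder -> point at half height"""
    m=np.ones((480,640),bool); u,v=seed
    P,uv=pts(z,m)
    o=onplane(z,[seed],hmid)[0]
    k=(P[:,2]>zmin)&(P[:,2]<zmax)&(abs(uv-np.array(seed)).max(1)<box)&(np.hypot(*(P[:,:2]-o[:2]).T)<r+.02)
    M=np.zeros((480,640),np.uint8); M[uv[k,1],uv[k,0]]=1
    n,lab,st,_=cv2.connectedComponentsWithStats(M)
    if n<2: return None
    L=1+np.argmax(st[1:,4]); c=(lab==L).astype(np.uint8)
    x,y,w,h,a=st[L]
    ctr=(x+(w-1)/2,y+(h-1)/2)
    P2,_=pts(z,c>0)
    return ctr,(w,h,a),onplane(z,[ctr],hmid)[0],P2
E
python3 - <<'E'
from meas import *
z=load('pics/side0.npz')
for n,s,h in [('yel',(354,213),.022),('plum',(285,300),.022),('coal',(293,357),.022),('drop',(383,195),.04),('red',(257,355),.022),('turq',(317,384),.022),('conf',(372,172),.041),('jar2',(372,172),.041)]:
    r=cyl(z,s,h)
    if r is None: print(n,None); continue
    c,st,X,P=r; T=P[P[:,2]>P[:,2].max()-.006]
    print(n,c,st,X,'ztop',P[:,2].max(),'mean top',T.mean(0),'bbox',P.min(0),P.max(0))
    tp=onplane(z,[(c[0],c[1])],h)
im=cv2.cvtColor(z['im'],cv2.COLOR_BGR2HSV)
def rect(n,lo,hi,zr):
    m=cv2.inRange(im,lo,hi)>0; P,uv=pts(z,m); k=(P[:,2]>zr[0])&(P[:,2]<zr[1])&(P[:,0]<.8)&(P[:,0]>.3); P=P[k].astype(np.float32)
    print(n,len(P),cv2.minAreaRect(np.ascontiguousarray(P[:,:2])),np.percentile(P[:,2],[2,50,98]),P[:,:2].min(0),P[:,:2].max(0))
rect('orange',(5,150,60),(15,255,255),(-.01,.05))
rect('blue',(108,150,60),(125,255,255),(-.01,.05))
rect('green',(55,150,40),(75,255,255),(-.01,.05))
mm=np.zeros((480,640),bool); mm[240:290,285:345]=1
P,uv=pts(z,mm); k=(P[:,2]>.004)&(P[:,2]<.02); Q=P[k].astype(np.float32)
print('stick z>4mm',len(Q),cv2.minAreaRect(np.ascontiguousarray(Q[:,:2])),Q[:,2].max())
m=(cv2.inRange(im,(10,70,110),(25,200,255))>0)&mm; v,u=np.nonzero(m); Q=onplane(z,np.c_[u,v],.009)[:,:2].astype(np.float32); print('stick col',len(Q),cv2.minAreaRect(Q),u.min(),u.max(),v.min(),v.max())
E
```

```text
yel (np.float64(354.0), np.float64(212.5)) (np.int32(11), np.int32(18), np.int32(153)) [ 0.4241 -0.2066  0.022 ] ztop 0.04597153124342279 mean top [ 0.4224 -0.2002  0.0432] bbox [ 0.409  -0.2153  0.0061] [ 0.4353 -0.1845  0.046 ]
plum (np.float64(284.5), np.float64(299.5)) (np.int32(14), np.int32(22), np.int32(245)) [0.4425 0.1792 0.022 ] ztop 0.04699494404604487 mean top [0.4415 0.1827 0.043 ] bbox [0.4276 0.1569 0.0062] [0.4553 0.1968 0.047 ]
coal (np.float64(292.5), np.float64(357.0)) (np.int32(16), np.int32(25), np.int32(320)) [0.3606 0.3135 0.022 ] ztop 0.04746824630211244 mean top [0.3587 0.3157 0.0442] bbox [0.3452 0.2938 0.0061] [0.3858 0.3309 0.0475]
drop (np.float64(382.5), np.float64(193.5)) (np.int32(10), np.int32(26), np.int32(186)) [ 0.3767 -0.3071  0.04  ] ztop 0.07972089459414211 mean top [ 0.3742 -0.3058  0.0772] bbox [ 0.3622 -0.3169  0.0067] [ 0.3874 -0.29    0.0797]
red (np.float64(257.5), np.float64(353.5)) (np.int32(18), np.int32(26), np.int32(310)) [0.4231 0.333  0.022 ] ztop 0.04800014629334115 mean top [0.423  0.3372 0.0442] bbox [0.4084 0.3228 0.006 ] [0.435
[... 792 characters left out ...]
22), 78.14266204833984) [0.0052 0.0087 0.0241] [ 0.53   -0.1209] [0.7897 0.5887]
blue 4370 ((0.5698719620704651, 0.3378959894180298), (0.1871464103460312, 0.3632260859012604), 21.464134216308594) [0.0056 0.0089 0.0237] [0.4163 0.1667] [0.6631 0.4727]
green 1105 ((0.5935258865356445, -0.2784174382686615), (0.20397183299064636, 0.13059280812740326), 84.7649154663086) [0.0049 0.008  0.0239] [ 0.5222 -0.3851] [ 0.662  -0.1774]
stick z>4mm 670 ((0.4410030245780945, 0.018218211829662323), (0.14199408888816833, 0.18950657546520233), 25.911054611206055) 0.013861888
stick col 253 ((0.4548298120498657, 0.007693931460380554), (0.10423698276281357, 0.1655680388212204), 35.57356643676758) 285 331 240 282
```

```bash
python3 - <<'E'
from meas import *
from scipy.spatial.transform import Rotation as Ro
print(Ro.from_rotvec([ 2.0505,0.3288,-2.0511]).as_matrix())
z=load('pics/side0.npz')
im=cv2.cvtColor(z['im'],cv2.COLOR_BGR2HSV)
def rect(n,lo,hi,box):
    m=cv2.inRange(im,lo,hi); b=np.zeros_like(m); b[box[1]:box[3],box[0]:box[2]]=1; m=(m>0)&(b>0); P,uv=pts(z,m); 
    for nm,k in (('all',(P[:,2]>0.003)),('rim',P[:,2]>.019)):
        Q=P[k].astype(np.float32); print(n,nm,len(Q),np.array(cv2.boxPoints(cv2.minAreaRect(np.ascontiguousarray(Q[:,:2])))).round(3).tolist(),cv2.minAreaRect(np.ascontiguousarray(Q[:,:2])))
rect('orange',(5,150,60),(15,255,255),(205,200,315,275))
rect('blue',(108,150,60),(125,255,255),(130,260,260,360))
rect('green',(55,120,40),(75,255,255),(260,160,350,220))
m=(cv2.inRange(im,(10,60,100),(25,255,255))>0); b=np.zeros((480,640),bool); b[245:290,290:340]=1; m&=b
m[:, :]=m
n,lab,st,_=cv2.connectedComponentsWithStats(m.astype(np.uint8)); L=1+np.argmax(st[1:,4]); print(st[L]); v,u=np.nonzero(lab==L); Q=onplane(z,np.c_[u,v],.009)[:,:2].astype(np.float32); print('stick col',len(Q),cv2.minAreaRect(Q),cv2.boxPoints(cv2.minAreaRect(Q)))
E
```

```text
[[-0.0005  0.3115 -0.9502]
 [ 0.0011 -0.9502 -0.3115]
 [-1.     -0.0012  0.0001]]
orange all 2515 [[0.5260000228881836, -0.10999999940395355], [0.6579999923706055, -0.12800000607967377], [0.6869999766349792, 0.07999999821186066], [0.5550000071525574, 0.09799999743700027]] ((0.6062045097351074, -0.014882206916809082), (0.21031425893306732, 0.1330578476190567), 82.04824829101562)
orange rim 416 [[0.5260000228881836, -0.10999999940395355], [0.656000018119812, -0.12800000607967377], [0.6850000023841858, 0.07999999821186066], [0.5550000071525574, 0.09799999743700027]] ((0.6051868796348572, -0.01474006474018097), (0.21031425893306732, 0.13100305199623108), 82.04824829101562)
blue all 4369 [[0.5260000228881836, 0.16899999976158142], [0.6579999923706055, 0.16500000655651093], [0.6650000214576721, 0.37299999594688416], [0.5320000052452087, 0.37700000405311584]] ((0.5953466892242432, 0.2709750235080719), (0.20835240185260773, 0.1324908286333084), 88.23892974853516)
blue rim 694 [[0.5260000228881836, 0.17000000178813934], [0.6579999923706055, 0.16599999368190765], [0.6639999747276306, 0.3729999
[... 273 characters left out ...]
99780654907, -0.18400000035762787], [0.5400000214576721, -0.1679999977350235]] ((0.593738853931427, -0.28134170174598694), (0.21301835775375366, 0.1334124356508255), 83.05622863769531)
green rim 227 [[0.5149999856948853, -0.3790000081062317], [0.6430000066757202, -0.39500001072883606], [0.6679999828338623, -0.18299999833106995], [0.5400000214576721, -0.1679999977350235]] ((0.5915647745132446, -0.28107690811157227), (0.21301835775375366, 0.12903207540512085), 83.05622863769531)
[296 250  36  34 293]
stick col 293 ((0.4361346662044525, 0.03280042111873627), (0.14849072694778442, 0.0188665222376585), 80.60087585449219) [[ 0.4147 -0.0389]
 [ 0.4333 -0.042 ]
 [ 0.4576  0.1045]
 [ 0.439   0.1076]]
```

```bash
cat > go.py <<'E'
import sys
from h import *
from station import manip
from scipy.spatial.transform import Rotation as Ro
def go(*targets):
    """targets: (x,y,z,jaw_deg)"""
    s=manip.get_state(); R=Ro.from_rotvec(s['orientation']).as_matrix(); p=np.array(s['tcp_pos'])
    cur=np.degrees(np.arctan2(R[1,1],R[0,1]))
    print('t',round(s['time'],2),'tcp',p,'jaw',round(cur,1),'w',s['width'],'F',s['wrist_force'],'q',np.array(s['joint_positions']))
    for t in targets:
        d=R.T@(np.array(t[:3])-p); turn=-(((t[3]-cur)+180)%360-180)/8
        print(t,'->',np.round(d/.03,2),'turn',round(turn,2))
E
python3 -c "
from go import go
go((.423,-.203,.16,-8))"
```

```text
t 0.15 tcp [ 0.1946 -0.5937  0.2308] jaw -71.8 w 0.08535081037506093 F [ 0.66   -0.0275 -0.4521] q [ 1.2125  0.4178 -0.0103  1.614   0.0047  1.1107 -0.053 ]
(0.423, -0.203, 0.16, -8) -> [  2.37 -10.   -11.29] turn -7.98
```

Anything that could be mistaken for a target, by side-view pixel:
- **White-capped vials:** yellow (354,213), plum (285,300) and dark grey coal (293,357).
- **Decoys:** red (257,355) and turquoise (317,384).
- **Bystander:** the confetti jar (372,172), magenta with a white lid.
- **Dropper:** (383,195), with nothing similar nearby.

The crops show the three vial choices clearly. I'll start with yellow.

Emit:
{"api": "apply_moves", "payload": {"rows": [[100,[2.37,-10,-11.29],-8],[100,[2.37,-10,-11.29],-8],[100,[2.37,-10,-11.29],-8],[100,[2.37,-10,-11.29],-8],[100,[2.37,-10,-11.29],-8],[100,[2.37,-10,-11.29],-8],[100,[2.37,-10,-11.29],-8],[100,[2.37,-10,-11.29],-8]]}}

```text
time: 1.15
tcp_pos: [0.4243, -0.2, 0.1598]
orientation: [1.307, 1.144, -1.306]
wrist_force: [-0.2, -1.4, 0.5]
width: 0.0853
```

```bash
python3 - <<'E'
from go import *
go((.423,-.203,.16,-8),(.423,-.203,.006,-8))
for n in ["wrist","scene"]:
    c=manip.camera_model(n); 
    im,d=manip.snapshot(n); cv2.imwrite(f"pics/{n}1.png",im); np.savez(f"pics/{n}1.npz",im=im,d=d,**{k:np.array(v) for k,v in c.items()})
z=load('pics/wrist1.npz'); print(proj(z,[(.423,-.203,.044),(.423,-.203,.0)]))
E
```

```text
t 1.15 tcp [ 0.4243 -0.2     0.1598] jaw -7.6 w 0.08529025342769948 F [-0.1508 -1.4279  0.5351] q [ 0.756   0.2575 -0.4317  2.0476  0.1394  0.8645  0.1133]
(0.423, -0.203, 0.16, -8) -> [-0.01 -0.03  0.11] turn 0.05
(0.423, -0.203, 0.006, -8) -> [ 5.13 -0.03  0.11] turn 0.05
[[321.6606 238.7818]
 [321.9619 224.6645]]
```

View pics/wrist1.png

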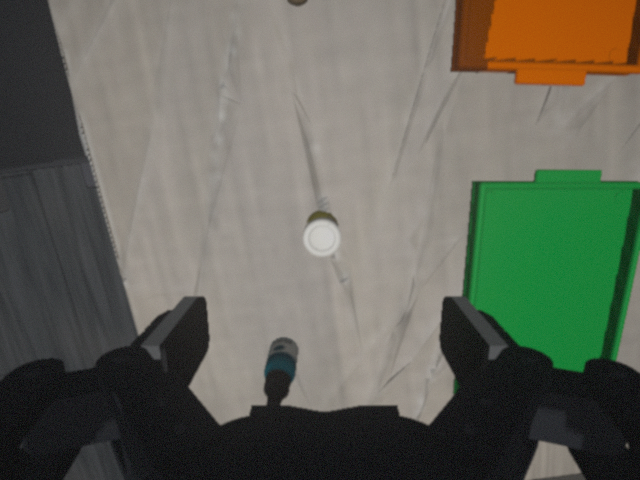

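View pics/scene1.png

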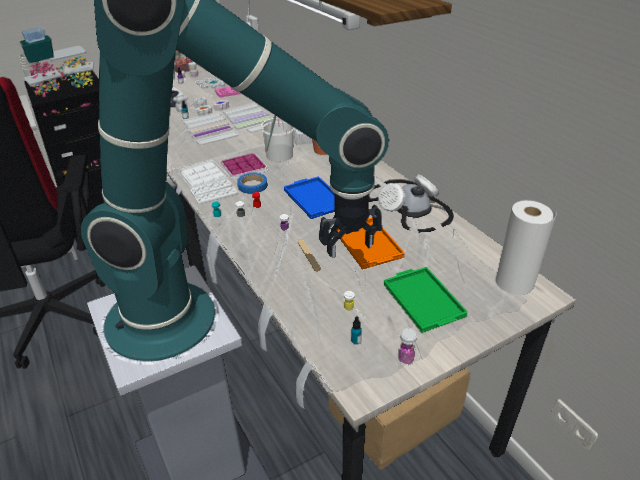

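The wrist view shows the yellow vial's cap at (321,238), and my estimate projects to (321.7,238.8). They agree, so I'll descend.

Emit:
{"api": "apply_moves", "payload": {"rows": [[100,[1.5,-0.03,0.1],0],[100,[3,-0.03,0.1],0],[100,[4,-0.03,0.1],0],[100,[4.6,-0.03,0.1],0],[100,[5.13,-0.03,0.1],0],[100,[5.13,-0.03,0.1],0],[100,[5.13,-0.03,0.1],0],[100,[5.13,-0.03,0.1],0]]}}

```text
time: 2.25
tcp_pos: [0.4221, -0.2065, 0.007]
orientation: [1.31, 1.14, -1.309]
wrist_force: [0.2, -0.0, 0.2]
width: 0.0855
```

```bash
python3 - <<'E'
from go import *
go((.423,-.203,.006,-8))
n='wrist'
c=manip.camera_model(n); im,d=manip.snapshot(n); cv2.imwrite(f"pics/{n}2.png",im)
E
```

```text
t 2.25 tcp [ 0.4221 -0.2065  0.007 ] jaw -7.9 w 0.0855021086341601 F [ 0.2197 -0.0474  0.2255] q [ 0.6632  0.5291 -0.3239  2.1264  0.3233  0.5309 -0.0371]
(0.423, -0.203, 0.006, -8) -> [ 0.03  0.01 -0.12] turn 0.02
```

View pics/wrist2.png

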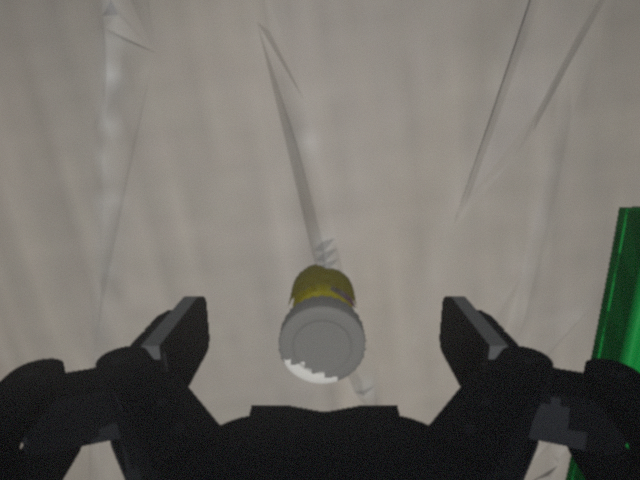

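Between the fingers, the vial's cap is at (322,340), level with the pads. The TCP is 3.5 mm past the target along y, because I measured before the last move had settled. I'll correct that and close.

Emit:
{"api": "apply_moves", "payload": {"rows": [[100,[0,0,-0.12],0],[100,[0,0,-0.12],0],[0,[0,0,-0.12],0],[0,[0,0,-0.12],0],[0,[0,0,-0.12],0],[0,[0,0,-0.12],0],[0,[0,0,-0.12],0],[0,[0,0,-0.12],0]]}}

```text
time: 3.3
tcp_pos: [0.4222, -0.2026, 0.0064]
orientation: [1.309, 1.141, -1.31]
wrist_force: [-2.0, -0.2, 5.6]
width: 0.0246
```

```bash
python3 - <<'E'
from go import *
go((.423,-.203,.1,-8),(.615,.04,.1,-8),(.615,.04,.016,-8))
E
```

```text
t 3.3 tcp [ 0.4222 -0.2026  0.0064] jaw -7.8 w 0.02461414202750006 F [-1.9638 -0.1948  5.6057] q [ 0.6555  0.529  -0.3236  2.1294  0.3236  0.5292 -0.0451]
(0.423, -0.203, 0.1, -8) -> [-3.12  0.03  0.01] turn 0.02
(0.615, 0.04, 0.1, -8) -> [-3.12  5.26 -8.89] turn 0.02
(0.615, 0.04, 0.016, -8) -> [-0.32  5.26 -8.89] turn 0.02
```

Emit:
{"api": "apply_moves", "payload": {"rows": [[0,[-1,0,0],0],[0,[-2.2,0.3,-0.3],0],[0,[-3.1,1.3,-1.3],0],[0,[-3.1,2.6,-2.6],0],[0,[-3.1,3.9,-3.9],0],[0,[-3.1,4.8,-4.8],0],[0,[-3.1,5.21,-5.17],0],[0,[-3.1,5.21,-5.17],0]]}}

```text
time: 4.3
tcp_pos: [0.5983, -0.0699, 0.0989]
orientation: [1.309, 1.142, -1.309]
wrist_force: [-0.1, -0.0, -0.4]
width: 0.0245
```

```bash
python3 - <<'E'
from go import *
go((.598,-.07,.1,-8),(.598,-.07,.015,-8))
n='wrist'
c=manip.camera_model(n); im,d=manip.snapshot(n); cv2.imwrite(f"pics/{n}3.png",im)
E
```

```text
t 4.3 tcp [ 0.5983 -0.0699  0.0989] jaw -7.8 w 0.024476790991581773 F [-0.0925 -0.0478 -0.4186] q [ 0.3745  0.5641 -0.4086  1.7657  0.2813  0.8702 -0.2967]
(0.598, -0.07, 0.1, -8) -> [-0.04 -0.01  0.  ] turn 0.03
(0.598, -0.07, 0.015, -8) -> [ 2.8  -0.01  0.01] turn 0.03
```

View pics/wrist3.png

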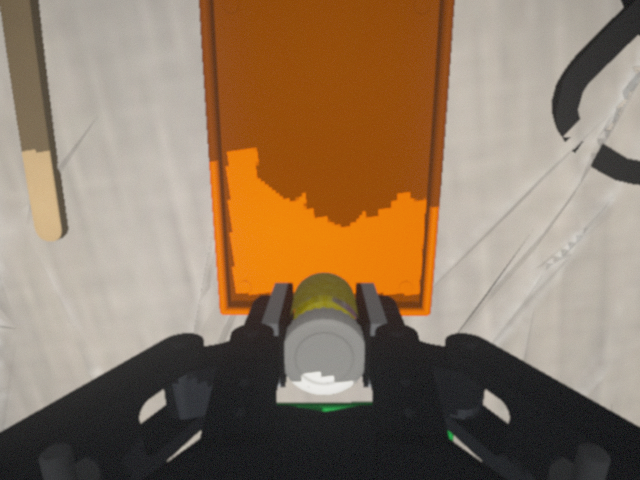

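The wrist view shows the yellow vial upright in the pads at (322,350), over the orange tray and square with it. I'll lower it and open partway.

Emit:
{"api": "apply_moves", "payload": {"rows": [[0,[1,0,0],0],[0,[2,0,0],0],[0,[2.5,0,0],0],[0,[2.8,0,0],0],[0,[2.8,0,0],0],[0,[2.8,0,0],0],[0,[2.8,0,0],0],[0,[2.8,0,0],0]]}}

```text
time: 5.35
tcp_pos: [0.5984, -0.0703, 0.0156]
orientation: [1.31, 1.141, -1.309]
wrist_force: [0.0, -0.9, -0.3]
width: 0.0248
```

Emit:
{"api": "apply_moves", "payload": {"rows": [[55,[0,0,0],0],[55,[0,0,0],0],[55,[0,0,0],0],[55,[0,0,0],0],[55,[-0.5,0,0],0],[55,[-1.2,0,0],0],[55,[-2.3,0,0],0],[55,[-3,0,0],0]]}}

```text
time: 6.35
tcp_pos: [0.599, -0.0703, 0.1081]
orientation: [1.31, 1.139, -1.308]
wrist_force: [-0.0, 0.4, 0.0]
width: 0.047
```

```bash
python3 - <<'E'
from go import *
go((.442,.181,.16,-8))
n='wrist'
c=manip.camera_model(n); im,d=manip.snapshot(n); cv2.imwrite(f"pics/{n}4.png",im)
E
```

```text
t 6.35 tcp [ 0.599  -0.0703  0.1081] jaw -7.8 w 0.04697405118777292 F [-0.003   0.3846  0.0068] q [ 0.3795  0.5519 -0.4146  1.7611  0.277   0.8839 -0.2939]
(0.442, 0.181, 0.16, -8) -> [-1.74 -6.32 -7.58] turn 0.02
```

View pics/wrist4.png

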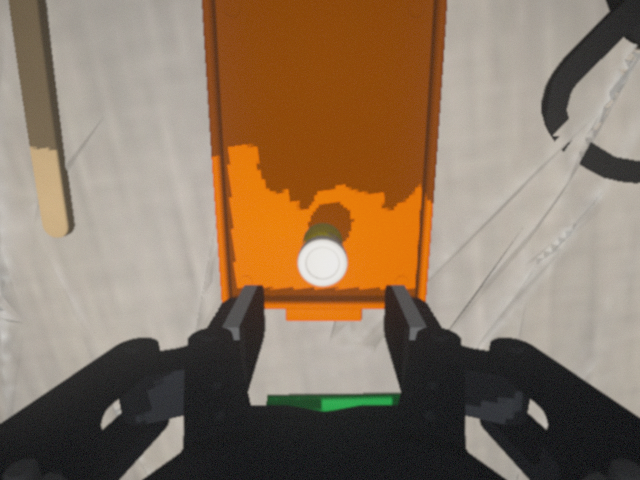

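The yellow vial stands in the tray with its cap at (323,262). Next is plum.

Emit:
{"api": "apply_moves", "payload": {"rows": [[70,[-1,-0.5,-0.6],0],[100,[-1.75,-2,-2.4],0],[100,[-1.75,-3.5,-4.2],0],[100,[-1.75,-5,-6],0],[100,[-1.75,-6,-7.2],0],[100,[-1.75,-6.3,-7.58],0],[100,[-1.75,-6.3,-7.58],0],[100,[-1.75,-6.3,-7.58],0]]}}

```text
time: 7.4
tcp_pos: [0.4425, 0.1801, 0.158]
orientation: [1.31, 1.141, -1.31]
wrist_force: [0.0, 0.3, -0.1]
width: 0.0857
```

```bash
python3 - <<'E'
from go import *
go((.442,.181,.16,-8),(.442,.181,.006,-8))
n='wrist'
c=manip.camera_model(n); im,d=manip.snapshot(n); cv2.imwrite(f"pics/{n}5.png",im); np.savez(f"pics/{n}5.npz",im=im,d=d,**{k:np.array(v) for k,v in c.items()})
z=load('pics/wrist5.npz'); print(proj(z,[(.442,.181,.044),(.442,.181,.0),(.3595,.3145,.044)]))
m=cv2.inRange(cv2.cvtColor(im,cv2.COLOR_BGR2HSV),(0,0,190),(180,40,255))
n,lab,st,ce=cv2.connectedComponentsWithStats(m)
for i in range(1,n):
    if st[i,4]>150: print(st[i],ce[i],onplane(z,[ce[i]],.044))
E
```

```text
t 7.4 tcp [0.4425 0.1801 0.158 ] jaw -7.9 w 0.08567810817801184 F [ 0.0071  0.2673 -0.1184] q [ 0.0425  0.2945 -0.5682  2.0262  0.2053  0.8754 -0.7762]
(0.442, 0.181, 0.16, -8) -> [-0.07 -0.02 -0.03] turn 0.01
(0.442, 0.181, 0.006, -8) -> [ 5.07 -0.02 -0.03] turn 0.01
[[321.799  233.6443]
 [322.0508 220.0504]
 [158.2837  42.3005]]
[143  32  34  32 454] [160.2797  49.0198] [[0.3598 0.3106 0.044 ]]
[304 217  36  35 908] [322.4372 234.38  ] [[0.4424 0.1804 0.044 ]]
```

View pics/wrist5.png

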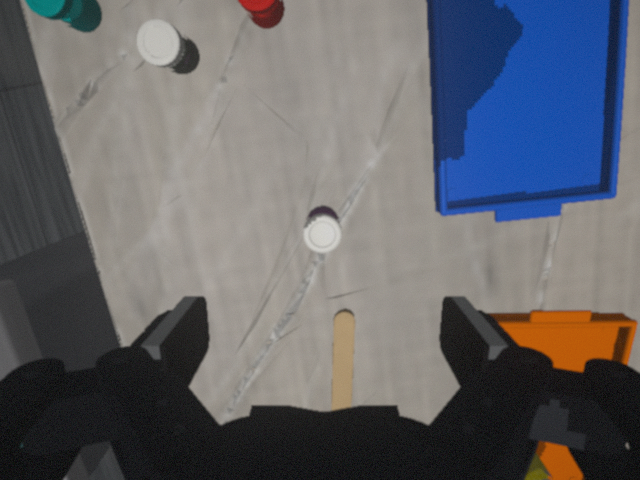

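The plum cap is at (322,234), which puts it at (0.442, 0.180), matching the side view. Descending and gripping.

Emit:
{"api": "apply_moves", "payload": {"rows": [[100,[1.5,0,0],0],[100,[3,0,0],0],[100,[4.2,0,0],0],[100,[4.8,0,0],0],[100,[5.07,0,0],0],[100,[5.07,0,0],0],[100,[5.07,0,0],0],[100,[5.07,0,0],0]]}}

```text
time: 8.45
tcp_pos: [0.4426, 0.1809, 0.0065]
orientation: [1.31, 1.141, -1.308]
wrist_force: [-0.1, -0.1, -0.3]
width: 0.0852
```

Emit:
{"api": "apply_moves", "payload": {"rows": [[100,[0,0,0],0],[0,[0,0,0],0],[0,[0,0,0],0],[0,[0,0,0],0],[0,[0,0,0],0],[0,[0,0,0],0],[0,[0,0,0],0],[0,[0,0,0],0]]}}

```text
time: 9.45
tcp_pos: [0.4421, 0.1808, 0.0057]
orientation: [1.309, 1.141, -1.309]
wrist_force: [-1.4, -0.6, 2.4]
width: 0.0245
```

```bash
python3 - <<'E'
from go import *
go((.442,.181,.1,-8),(.606,-.012,.1,-8),(.606,-.012,.015,-8))
E
```

```text
t 9.45 tcp [0.4421 0.1808 0.0057] jaw -7.8 w 0.024536264351366955 F [-1.3713 -0.5636  2.4358] q [-0.0902  0.559  -0.4324  2.1045  0.4297  0.5625 -0.9698]
(0.442, 0.181, 0.1, -8) -> [-3.14 -0.   -0.01] turn 0.02
(0.606, -0.012, 0.1, -8) -> [-3.14  6.29  5.62] turn 0.02
(0.606, -0.012, 0.015, -8) -> [-0.31  6.29  5.62] turn 0.02
```

Emit:
{"api": "apply_moves", "payload": {"rows": [[0,[-1,0,0],0],[0,[-2.3,0.3,0.3],0],[0,[-3.15,1.4,1.2],0],[0,[-3.15,2.8,2.4],0],[0,[-3.15,4.2,3.7],0],[0,[-3.15,5.6,5],0],[0,[-3.15,6.29,5.62],0],[0,[-3.15,6.29,5.62],0]]}}

```text
time: 10.45
tcp_pos: [0.6067, -0.0141, 0.0996]
orientation: [1.311, 1.14, -1.312]
wrist_force: [0.0, -0.7, -0.2]
width: 0.0245
```

```bash
python3 - <<'E'
from go import *
go((.606,-.012,.1,-8),(.606,-.012,.015,-8))
n='wrist'
c=manip.camera_model(n); im,d=manip.snapshot(n); cv2.imwrite(f"pics/{n}6.png",im)
E
```

```text
t 10.45 tcp [ 0.6067 -0.0141  0.0996] jaw -8.0 w 0.02448840592031206 F [ 0.0061 -0.6675 -0.2311] q [ 0.3166  0.5791 -0.4587  1.7525  0.3188  0.8846 -0.4218]
(0.606, -0.012, 0.1, -8) -> [-0.01 -0.03 -0.07] turn -0.0
(0.606, -0.012, 0.015, -8) -> [ 2.82 -0.03 -0.07] turn -0.0
```

View pics/wrist6.png

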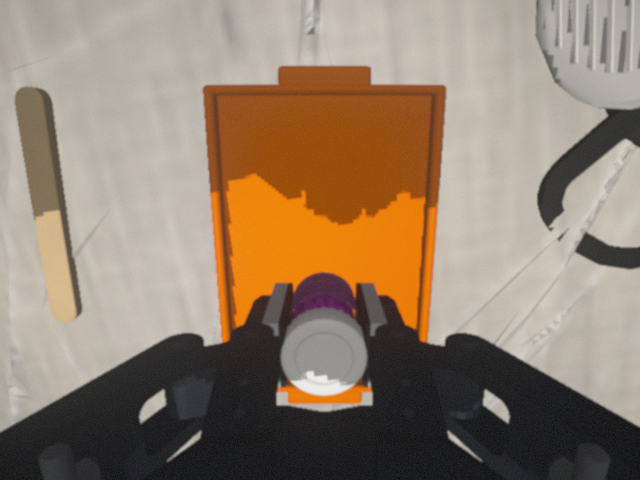

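The plum vial is upright in the pads at (323,350), over the middle of the tray. I'll lower and release it.

Emit:
{"api": "apply_moves", "payload": {"rows": [[0,[1,0,0],0],[0,[2,0,0],0],[0,[2.5,0,0],0],[0,[2.82,0,0],0],[0,[2.82,0,0],0],[0,[2.82,0,0],0],[0,[2.82,0,0],0],[0,[2.82,0,0],0]]}}

```text
time: 11.5
tcp_pos: [0.6062, -0.012, 0.016]
orientation: [1.31, 1.141, -1.309]
wrist_force: [-0.1, -0.5, -0.8]
width: 0.0247
```

Emit:
{"api": "apply_moves", "payload": {"rows": [[55,[0,0,0],0],[55,[0,0,0],0],[55,[0,0,0],0],[55,[0,0,0],0],[55,[-0.5,0,0],0],[55,[-1.2,0,0],0],[55,[-2.3,0,0],0],[55,[-3,0,0],0]]}}

```text
time: 12.5
tcp_pos: [0.6067, -0.0119, 0.1084]
orientation: [1.311, 1.14, -1.308]
wrist_force: [-0.0, 0.8, 0.2]
width: 0.0471
```

```bash
python3 - <<'E'
from go import *
go((.3597,.312,.16,82))
n='wrist'
c=manip.camera_model(n); im,d=manip.snapshot(n); cv2.imwrite(f"pics/{n}7.png",im)
E
```

```text
t 12.5 tcp [ 0.6067 -0.0119  0.1084] jaw -7.9 w 0.047134831527526205 F [-0.0285  0.8227  0.1524] q [ 0.319   0.5668 -0.4661  1.7499  0.3143  0.897  -0.4189]
(0.3597, 0.312, 0.16, 82) -> [-1.74 -9.63 -9.57] turn -11.23
```

View pics/wrist7.png

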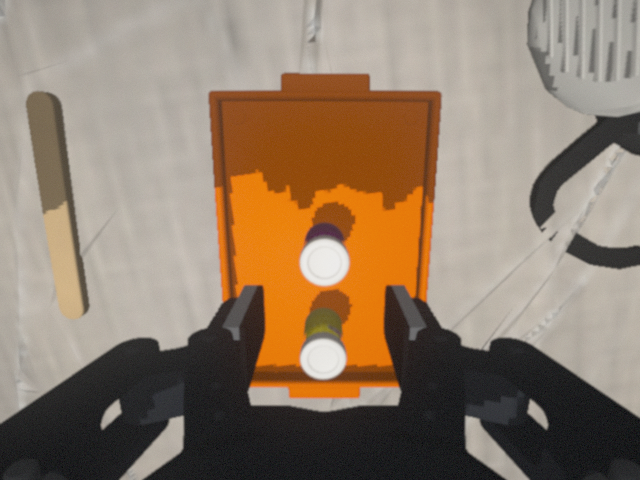

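Both vials stand in the tray, with caps at (325,261) and (323,357). For coal I'll turn the jaw 90° so the fingers close between the red and turquoise decoys.

Emit:
{"api": "apply_moves", "payload": {"rows": [[70,[-1,-0.6,-0.6],-1],[100,[-1.75,-2,-2],-2.3],[100,[-1.75,-3.6,-3.6],-3.6],[100,[-1.75,-5.2,-5.2],-4.9],[100,[-1.75,-6.8,-6.8],-6.2],[100,[-1.75,-8.2,-8.2],-7.5],[100,[-1.75,-9.3,-9.2],-8.8],[100,[-1.75,-9.63,-9.57],-10]]}}

```text
time: 13.55
tcp_pos: [0.3566, 0.3144, 0.1588]
orientation: [0.237, 1.557, -0.236]
wrist_force: [0.6, -0.8, 0.7]
width: 0.0854
```

```bash
python3 - <<'E'
from go import *
go((.3597,.312,.16,82))
E
```

```text
t 13.55 tcp [0.3566 0.3144 0.1588] jaw 72.8 w 0.08539824798344782 F [ 0.6473 -0.7743  0.6759] q [ 0.0218  0.3879 -0.9583  2.0232  0.398   0.9261  0.1229]
(0.3597, 0.312, 0.16, 82) -> [-0.04 -0.04  0.12] turn -1.16
```

Emit:
{"api": "apply_moves", "payload": {"rows": [[100,[0,0,0],-1.2],[100,[0,0,0],-1.2],[100,[0,0,0],-1.2],[100,[0,0,0],-1.2],[100,[0,0,0],-1.2],[100,[0,0,0],-1.2],[100,[0,0,0],-1.2],[100,[0,0,0],-1.2]]}}

```text
time: 14.55
tcp_pos: [0.359, 0.3119, 0.1581]
orientation: [0.113, 1.568, -0.113]
wrist_force: [0.4, -0.5, -0.0]
width: 0.0855
```

```bash
python3 - <<'E'
from go import *
n='wrist'
c=manip.camera_model(n); im,d=manip.snapshot(n); cv2.imwrite(f"pics/{n}8.png",im); np.savez(f"pics/{n}8.npz",im=im,d=d,**{k:np.array(v) for k,v in c.items()})
z=load('pics/wrist8.npz'); print(proj(z,[(.3597,.312,.044),(.423,.335,.044),(.297,.352,.044)]))
m=cv2.inRange(cv2.cvtColor(im,cv2.COLOR_BGR2HSV),(0,0,190),(180,40,255))
n,lab,st,ce=cv2.connectedComponentsWithStats(m)
for i in range(1,n):
    if st[i,4]>150: print(st[i],ce[i],onplane(z,[ce[i]],.044))
go((.3597,.312,.16,82),(.3597,.312,.006,82))
E
```

```text
[[323.4298 233.8003]
 [367.3783 313.1998]
 [371.1613 131.2697]]
t 14.6 tcp [0.359  0.3119 0.1581] jaw 81.7 w 0.08548602445972098 F [-0.8525 -1.5894 -0.476 ] q [ 0.0533  0.404  -0.9919  2.0221  0.4215  0.9341  0.2666]
(0.3597, 0.312, 0.16, 82) -> [-0.06  0.01  0.02] turn -0.03
(0.3597, 0.312, 0.006, 82) -> [5.07 0.01 0.02] turn -0.03
```

View pics/wrist8.png

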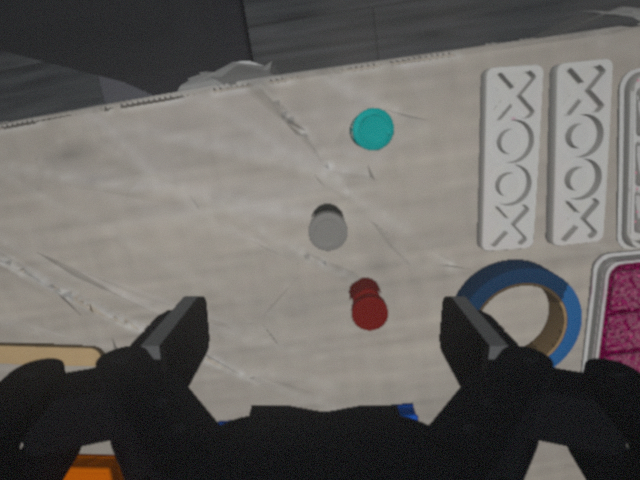

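```bash
python3 - <<'E'
from go import *
z=load('pics/wrist8.npz'); im=z['im']; hs=cv2.cvtColor(im,cv2.COLOR_BGR2HSV)
b=cv2.GaussianBlur(cv2.cvtColor(im,cv2.COLOR_BGR2GRAY),(3,3),0)[195:265,295:365]
c=cv2.HoughCircles(cv2.resize(b,None,fx=4,fy=4,interpolation=cv2.INTER_CUBIC),cv2.HOUGH_GRADIENT,1,100,param1=80,param2=15,minRadius=60,maxRadius=95); print(c)
for q in c[0][:1]:
    u=295+(q[0]-1.5)/4; v=195+(q[1]-1.5)/4; print(u,v,q[2]/4,onplane(z,[(u,v)],.044))
m=np.zeros((480,640),bool); m[215:245,312:345]=1; P,_=pts(z,m); k=P[:,2]>.035; print(P[k].mean(0),P[k].min(0),P[k].max(0))
P=P[k]
X=P[k[k]].mean(0)
E
```

```text
[[[131.5 106.5  69.9]]]
327.5 221.25 17.475 [[0.3514 0.316  0.044 ]]
[0.3573 0.3153 0.0438] [0.346  0.3032 0.0351] [0.3684 0.3272 0.0462]
```

The coal cap is at (328,229), with a grey rim and dark body. It measures about (0.358, 0.315), 3 mm from the first estimate, so I'll descend with that correction.

Emit:
{"api": "apply_moves", "payload": {"rows": [[100,[1.5,0.1,-0.05],0],[100,[3,0.1,-0.05],0],[100,[4.2,0.1,-0.05],0],[100,[4.8,0.1,-0.05],0],[100,[5.07,0.1,-0.05],0],[100,[5.07,0.1,-0.05],0],[100,[5.07,0.1,-0.05],0],[100,[5.07,0.1,-0.05],0]]}}

```text
time: 15.6
tcp_pos: [0.3584, 0.3152, 0.0067]
orientation: [0.114, 1.567, -0.113]
wrist_force: [0.0, -0.3, -0.7]
width: 0.0851
```

Emit:
{"api": "apply_moves", "payload": {"rows": [[100,[0,0,0],0],[0,[0,0,0],0],[0,[0,0,0],0],[0,[0,0,0],0],[0,[0,0,0],0],[0,[0,0,0],0],[0,[0,0,0],0],[0,[0,0,0],0]]}}

```text
time: 16.6
tcp_pos: [0.358, 0.3149, 0.0061]
orientation: [0.113, 1.568, -0.113]
wrist_force: [-1.0, -2.7, 5.1]
width: 0.0245
```

```bash
python3 - <<'E'
from go import *
go((.357,.315,.1,82),(.614,.045,.1,-8))
n='wrist'
c=manip.camera_model(n); im,d=manip.snapshot(n); cv2.imwrite(f"pics/{n}9.png",im)
E
```

```text
t 16.6 tcp [0.358  0.3149 0.0061] jaw 81.7 w 0.02446245438120747 F [-1.0147 -2.7313  5.1183] q [-0.1699  0.6494 -0.7486  2.0988  0.7248  0.6702  0.013 ]
(0.357, 0.315, 0.1, 82) -> [-3.13 -0.   -0.03] turn -0.03
(0.614, 0.045, 0.1, -8) -> [-3.13 -7.68  9.74] turn 11.22
```

View pics/wrist9.png

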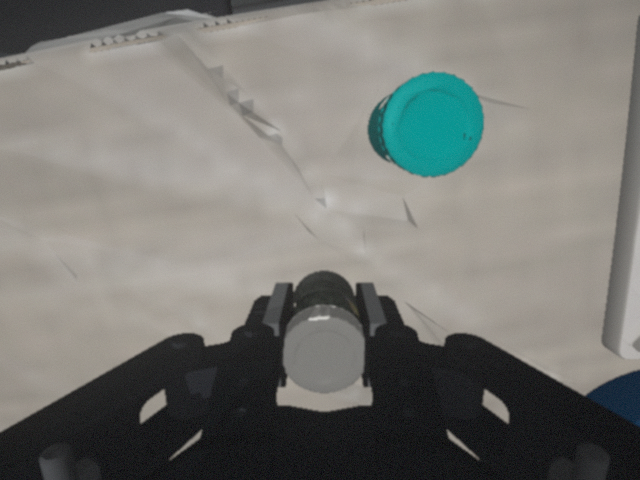

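The coal vial is gripped upright at (323,345), and turquoise is clear. I'll lift before traversing.

Emit:
{"api": "apply_moves", "payload": {"rows": [[0,[-1,0,0],0],[0,[-2.3,0,0],0],[0,[-3.3,0,0],0.5],[0,[-3.3,-0.7,0.9],1.8],[0,[-3.3,-1.9,2.4],3.1],[0,[-3.3,-3.2,4],4.4],[0,[-3.3,-4.4,5.6],5.7],[0,[-3.3,-5.6,7.2],7]]}}

```text
time: 17.65
tcp_pos: [0.5488, 0.1161, 0.1051]
orientation: [0.877, 1.387, -0.877]
wrist_force: [0.5, 1.4, 0.5]
width: 0.0243
```

```bash
python3 - <<'E'
from go import *
go((.614,.044,.105,-8))
E
```

```text
t 17.65 tcp [0.5488 0.1161 0.1051] jaw 25.4 w 0.024340279327161318 F [0.5139 1.4226 0.5479] q [ 0.217   0.5333 -0.6143  1.8635  0.3943  0.868  -0.1481]
(0.614, 0.044, 0.105, -8) -> [0.   0.93 3.1 ] turn 4.18
```

Emit:
{"api": "apply_moves", "payload": {"rows": [[0,[0,0.3,1],1.2],[0,[0,0.7,2.2],2.4],[0,[0,0.95,3.1],3.6],[0,[0,0.95,3.1],4.2],[0,[0,0.95,3.1],4.2],[0,[0,0.95,3.1],4.2],[0,[0,0.95,3.1],4.2],[0,[0,0.95,3.1],4.2]]}}

```text
time: 18.65
tcp_pos: [0.6136, 0.0466, 0.105]
orientation: [1.309, 1.142, -1.309]
wrist_force: [0.9, -0.8, -0.4]
width: 0.0243
```

```bash
python3 - <<'E'
from go import *
go((.614,.044,.105,-8),(.614,.044,.015,-8))
n='wrist'
c=manip.camera_model(n); im,d=manip.snapshot(n); cv2.imwrite(f"pics/{n}10.png",im)
E
```

```text
t 18.65 tcp [0.6136 0.0466 0.105 ] jaw -7.8 w 0.024279203256472415 F [ 0.8846 -0.8084 -0.4492] q [ 0.211   0.5837 -0.453   1.7275  0.3122  0.9025 -0.5084]
(0.614, 0.044, 0.105, -8) -> [-0.    0.02  0.08] turn 0.02
(0.614, 0.044, 0.015, -8) -> [3.   0.02 0.08] turn 0.02
```

View pics/wrist10.png

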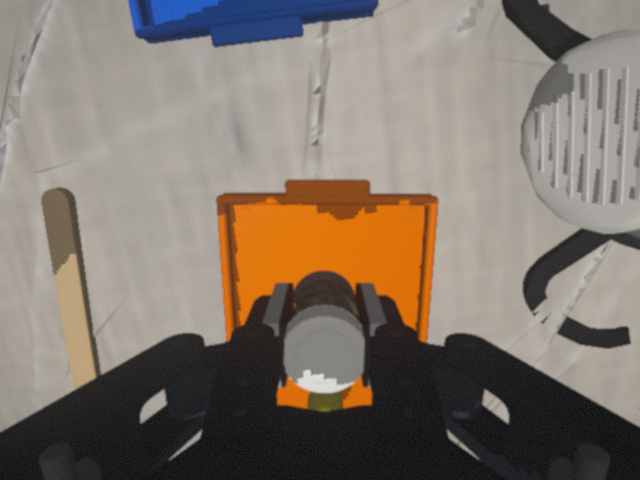

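The coal vial is upright at (323,345), over the free end of the orange tray. Lowering and releasing.

Emit:
{"api": "apply_moves", "payload": {"rows": [[0,[1,0,0],0],[0,[2,0,0],0],[0,[2.6,0,0],0],[0,[3,0,0],0],[0,[3,0,0],0],[0,[3,0,0],0],[0,[3,0,0],0],[0,[3,0,0],0]]}}

```text
time: 19.7
tcp_pos: [0.6139, 0.0464, 0.0153]
orientation: [1.31, 1.141, -1.309]
wrist_force: [0.6, -1.0, 0.1]
width: 0.0243
```

Emit:
{"api": "apply_moves", "payload": {"rows": [[55,[0,0,0],0],[55,[0,0,0],0],[55,[0,0,0],0],[55,[0,0,0],0],[55,[-0.5,0,0],0],[55,[-1.2,0,0],0],[55,[-2.3,0,0],0],[55,[-3.2,0,0],0]]}}

```text
time: 20.7
tcp_pos: [0.6142, 0.0466, 0.1139]
orientation: [1.31, 1.14, -1.308]
wrist_force: [-0.2, -0.7, -0.5]
width: 0.0469
```

```bash
python3 - <<'E'
from go import *
go((.375,-.306,.2,-8))
n='wrist'
c=manip.camera_model(n); im,d=manip.snapshot(n); cv2.imwrite(f"pics/{n}11.png",im)
n='side'
c=manip.camera_model(n); im,d=manip.snapshot(n); cv2.imwrite(f"pics/{n}11.png",im)
np.savez(f"pics/{n}11.npz",im=im,d=d,**{k:np.array(v) for k,v in c.items()})
E
```

```text
t 20.7 tcp [0.6142 0.0466 0.1139] jaw -7.8 w 0.04690211220249128 F [-0.1905 -0.6594 -0.5484] q [ 0.2154  0.5726 -0.4587  1.7225  0.3074  0.9164 -0.5054]
(0.375, -0.306, 0.2, -8) -> [-2.89 -6.29 12.73] turn 0.02
```

View pics/wrist11.png

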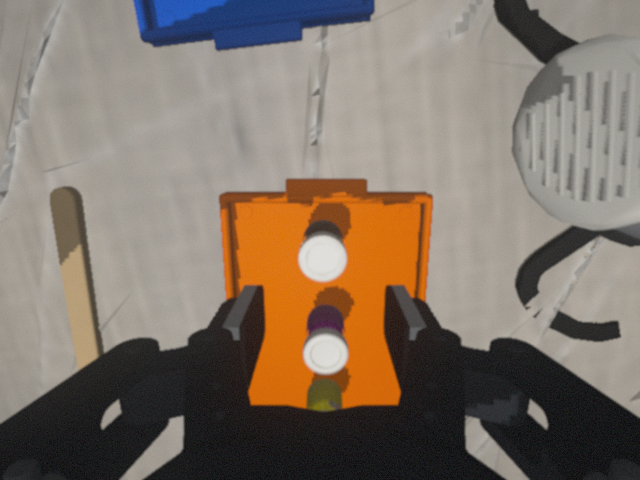

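View pics/side11.png

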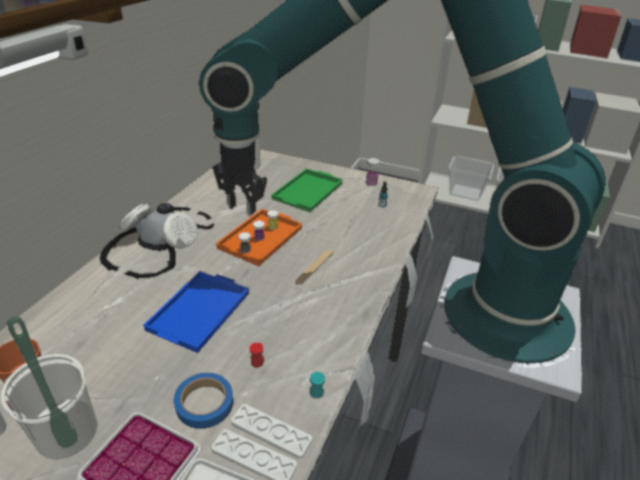

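All three vials stand in the orange tray, at side-view pixels (245,242), (259,232) and (273,220). The decoys haven't moved. Dropper next.

Emit:
{"api": "apply_moves", "payload": {"rows": [[70,[-1.5,-0.4,0.8],0],[100,[-2.9,-1.2,2.4],0],[100,[-2.9,-2.2,4.4],0],[100,[-2.9,-3.2,6.4],0],[100,[-2.9,-4.2,8.4],0],[100,[-2.9,-5.2,10.4],0],[100,[-2.9,-6,12],0],[100,[-2.9,-6.29,12.73],0]]}}

```text
time: 21.8
tcp_pos: [0.3725, -0.3083, 0.1988]
orientation: [1.311, 1.139, -1.311]
wrist_force: [0.5, 0.2, 0.4]
width: 0.0852
```

Emit:
{"api": "apply_moves", "payload": {"rows": [[100,[0,0,0],0],[100,[0,0,0],0],[100,[0,0,0],0],[100,[0,0,0],0],[100,[0,0,0],0],[100,[0,0,0],0],[100,[0,0,0],0],[100,[0,0,0],0]]}}

```text
time: 22.8
tcp_pos: [0.3746, -0.3061, 0.1979]
orientation: [1.309, 1.141, -1.309]
wrist_force: [-0.1, 0.2, 0.7]
width: 0.0849
```

```bash
python3 - <<'E'
from go import *
n='wrist'
c=manip.camera_model(n); im,d=manip.snapshot(n); cv2.imwrite(f"pics/{n}12.png",im); np.savez(f"pics/{n}12.npz",im=im,d=d,**{k:np.array(v) for k,v in c.items()})
z=load('pics/wrist12.npz'); print(proj(z,[(.376,-.306,.08),(.376,-.306,.0),(.376,-.306,.05)]))
m=np.zeros((480,640),bool); m[:,:]=1
P,uv=pts(z,m); k=(np.hypot(P[:,0]-.376,P[:,1]+.306)<.03)&(P[:,2]>.01)
for a,b in((.01,.03),(.03,.052),(.052,.1)):
    q=k&(P[:,2]>=a)&(P[:,2]<b); print(q.sum(),P[q].mean(0),P[q].min(0),P[q].max(0))
go((.376,-.306,.2,-8),(.376,-.306,.018,-8))
E
```

```text
[[324.7922 232.9634]
 [324.5665 211.191 ]
 [324.6938 223.4731]]
109 [ 0.3764 -0.2973  0.0202] [ 0.3633 -0.3067  0.0101] [ 0.3874 -0.2947  0.03  ]
308 [ 0.3759 -0.3001  0.0416] [ 0.3624 -0.3155  0.0301] [ 0.3872 -0.2948  0.052 ]
556 [ 0.3752 -0.3047  0.0669] [ 0.3653 -0.3165  0.0524] [ 0.3844 -0.2974  0.0813]
t 22.85 tcp [ 0.3746 -0.3061  0.198 ] jaw -7.9 w 0.08513160363559676 F [ 0.3429 -0.559  -0.4918] q [ 0.9356  0.2216 -0.3548  1.9811  0.0937  0.9545  0.3975]
(0.376, -0.306, 0.2, -8) -> [-0.07  0.05 -0.01] turn 0.02
(0.376, -0.306, 0.018, -8) -> [ 6.    0.05 -0.01] turn 0.02
```

View pics/wrist12.png

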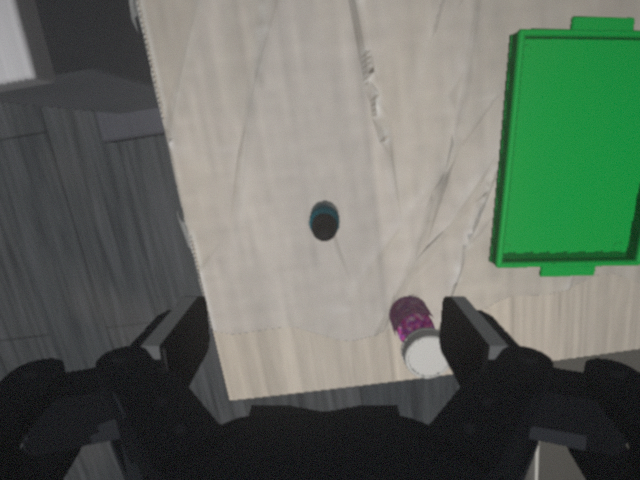

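The dropper is at (324,222), measured at (0.3755, -0.307). The confetti jar (425,350) is well clear. Descending and gripping the lower body.

Emit:
{"api": "apply_moves", "payload": {"rows": [[100,[1.5,0.03,0.02],0],[100,[3,0.03,0.02],0],[100,[4.2,0.03,0.02],0],[100,[5.2,0.03,0.02],0],[100,[5.8,0.03,0.02],0],[100,[6,0.03,0.02],0],[100,[6,0.03,0.02],0],[100,[6,0.03,0.02],0]]}}

```text
time: 23.85
tcp_pos: [0.3758, -0.3071, 0.0187]
orientation: [1.309, 1.14, -1.309]
wrist_force: [-0.4, -0.6, 0.3]
width: 0.0857
```

Emit:
{"api": "apply_moves", "payload": {"rows": [[100,[0,0,0],0],[0,[0,0,0],0],[0,[0,0,0],0],[0,[0,0,0],0],[0,[0,0,0],0],[0,[0,0,0],0],[0,[0,0,0],0],[0,[0,0,0],0]]}}

```text
time: 24.85
tcp_pos: [0.3755, -0.3069, 0.0182]
orientation: [1.309, 1.141, -1.309]
wrist_force: [-2.4, 1.3, 6.1]
width: 0.0229
```

```bash
python3 - <<'E'
from go import *
go((.376,-.306,.15,-8),(.595,.271,.15,-8))
n='wrist'
c=manip.camera_model(n); im,d=manip.snapshot(n); cv2.imwrite(f"pics/{n}13.png",im)
E
```

```text
t 24.85 tcp [ 0.3755 -0.3069  0.0182] jaw -7.8 w 0.022858054776702923 F [-2.4402  1.2644  6.1442] q [ 0.8536  0.5184 -0.2766  2.0896  0.2558  0.5649  0.2575]
(0.376, -0.306, 0.15, -8) -> [-4.39  0.01 -0.03] turn 0.02
(0.595, 0.271, 0.15, -8) -> [ -4.4    4.62 -20.08] turn 0.02
```

View pics/wrist13.png

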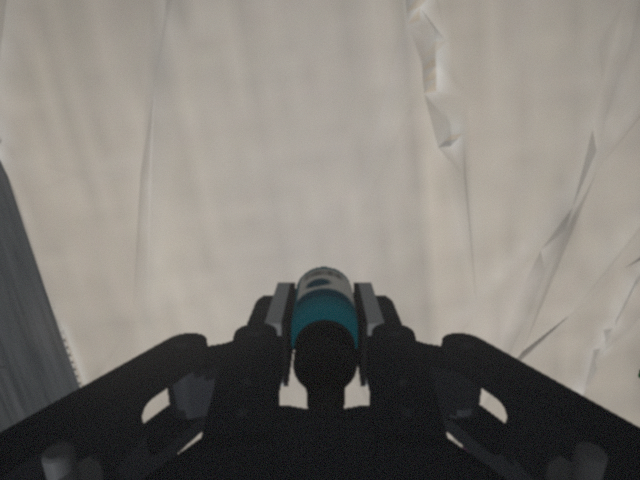

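The bottle is held upright at (325,330), width 22.9 mm. Lifting and carrying it to the blue tray.

Emit:
{"api": "apply_moves", "payload": {"rows": [[0,[-1,0,0],0],[0,[-2.4,0,0],0],[0,[-3.8,0.2,-0.8],0],[0,[-4.4,0.6,-2.4],0],[0,[-4.4,1,-4.3],0],[0,[-4.4,1.4,-6.2],0],[0,[-4.4,1.9,-8.1],0],[0,[-4.4,2.3,-10],0]]}}

```text
time: 25.9
tcp_pos: [0.4853, -0.0173, 0.1501]
orientation: [1.31, 1.141, -1.309]
wrist_force: [1.0, -1.1, -0.1]
width: 0.0227
```

Emit:
{"api": "apply_moves", "payload": {"rows": [[0,[0,0.5,-1.9],0],[0,[0,0.9,-3.8],0],[0,[0,1.3,-5.7],0],[0,[0,1.8,-7.6],0],[0,[0,2.1,-9.2],0],[0,[0,2.3,-10],0],[0,[0,2.3,-10.1],0],[0,[0,2.3,-10.1],0]]}}

```text
time: 26.9
tcp_pos: [0.5943, 0.271, 0.1497]
orientation: [1.309, 1.141, -1.31]
wrist_force: [-0.4, -1.2, -0.5]
width: 0.0231
```

```bash
python3 - <<'E'
from go import *
go((.595,.271,.15,-8),(.595,.271,.0275,-8))
n='wrist'
c=manip.camera_model(n); im,d=manip.snapshot(n); cv2.imwrite(f"pics/{n}14.png",im)
E
```

```text
t 26.9 tcp [0.5943 0.271  0.1497] jaw -7.9 w 0.023108161280456025 F [-0.4281 -1.1896 -0.5233] q [-0.1053  0.604  -0.5259  1.595   0.338   1.0353 -0.8658]
(0.595, 0.271, 0.15, -8) -> [-0.01  0.02 -0.  ] turn 0.02
(0.595, 0.271, 0.0275, -8) -> [ 4.07  0.03 -0.  ] turn 0.02
```

View pics/wrist14.png

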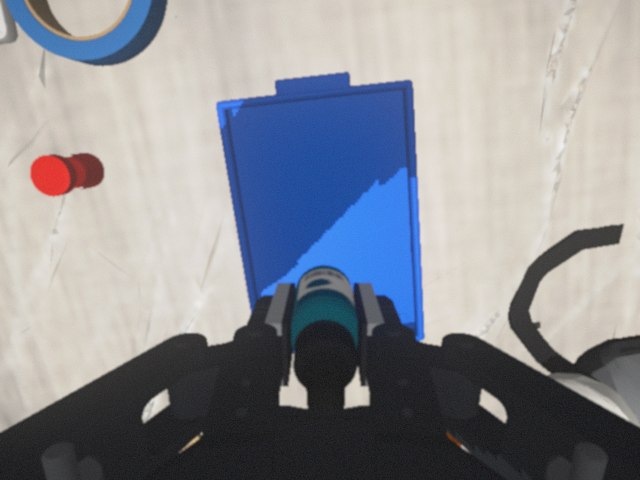

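The bottle is upright over the middle of the blue tray. Lowering by 4.07 units, then releasing.

Emit:
{"api": "apply_moves", "payload": {"rows": [[0,[1.2,0,0],0],[0,[2.4,0,0],0],[0,[3.3,0,0],0],[0,[3.8,0,0],0],[0,[4.07,0,0],0],[0,[4.07,0,0],0],[0,[4.07,0,0],0],[0,[4.07,0,0],0]]}}

```text
time: 27.95
tcp_pos: [0.5948, 0.2718, 0.0286]
orientation: [1.31, 1.141, -1.309]
wrist_force: [-0.4, -0.3, -0.6]
width: 0.0227
```

Emit:
{"api": "apply_moves", "payload": {"rows": [[55,[0,0,0],0],[55,[0,0,0],0],[55,[0,0,0],0],[55,[0,0,0],0],[55,[-0.8,0,0],0],[55,[-2,0,0],0],[55,[-3.5,0,0],0],[55,[-4.5,0,0],0]]}}

```text
time: 28.95
tcp_pos: [0.5949, 0.2722, 0.1669]
orientation: [1.312, 1.141, -1.306]
wrist_force: [0.3, 0.0, -0.1]
width: 0.0471
```

```bash
python3 - <<'E'
from go import *
go((.436,.033,.16,-9.4))
n='wrist'
c=manip.camera_model(n); im,d=manip.snapshot(n); cv2.imwrite(f"pics/{n}15.png",im)
E
```

```text
t 28.95 tcp [0.5949 0.2722 0.1669] jaw -7.8 w 0.04714864322416277 F [ 0.3408  0.0069 -0.1359] q [-0.1     0.5861 -0.5351  1.582   0.3293  1.0614 -0.8597]
(0.436, 0.033, 0.16, -9.4) -> [ 0.2  -4.16  8.62] turn 0.2
```

View pics/wrist15.png

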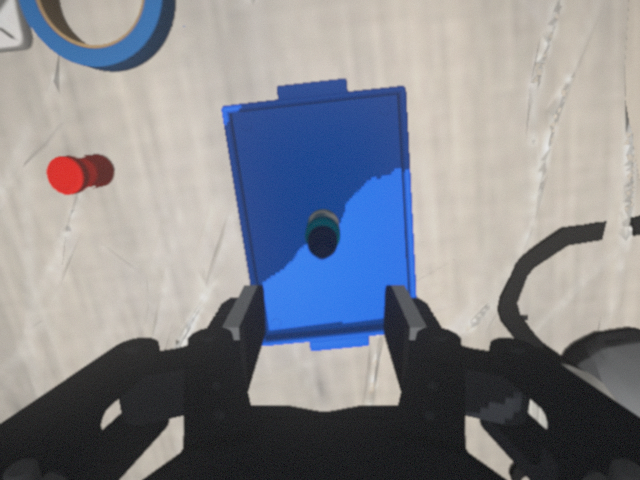

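The bottle stands in the blue tray at (323,235). Now the stick.

Emit:
{"api": "apply_moves", "payload": {"rows": [[55,[0,-0.6,1.2],0.2],[100,[0,-1.5,3],0.2],[100,[0,-2.4,5],0.2],[100,[0,-3.4,7],0.2],[100,[0,-4,8.2],0.2],[100,[0,-4.16,8.62],0.2],[100,[0,-4.16,8.62],0.2],[100,[0,-4.16,8.62],0.2]]}}

```text
time: 30.0
tcp_pos: [0.4364, 0.0337, 0.1633]
orientation: [1.329, 1.127, -1.328]
wrist_force: [0.2, 0.1, 0.6]
width: 0.0852
```

```bash
python3 - <<'E'
from go import *
n='wrist'
c=manip.camera_model(n); im,d=manip.snapshot(n); cv2.imwrite(f"pics/{n}16.png",im); np.savez(f"pics/{n}16.npz",im=im,d=d,**{k:np.array(v) for k,v in c.items()})
z=load('pics/wrist16.npz')
print(proj(z,[(.436,.033,.009)]))
m=cv2.inRange(cv2.cvtColor(im,cv2.COLOR_BGR2HSV),(10,70,60),(25,255,255))
k,lab,st,ce=cv2.connectedComponentsWithStats(m)
for i in range(1,k):
    if st[i,4]>400:
        v,u=np.nonzero(lab==i); Q=onplane(z,np.c_[u,v],.009)[:,:2].astype(np.float32); print(st[i],cv2.minAreaRect(Q),cv2.boxPoints(cv2.minAreaRect(Q)).tolist())
go((.436,.033,.16,-9.4),(.436,.033,.003,-9.4))
E
```

```text
[[322.5277 223.1997]]
[  458   113   182   257 30955] ((0.611987829208374, -0.02094414085149765), (0.21731282770633698, 0.14342337846755981), 82.03076171875) [[0.5259043574333191, -0.11860901117324829], [0.6679427027702332, -0.13849343359470367], [0.698071300983429, 0.07672072947025299], [0.5560329556465149, 0.09660515189170837]]
[ 315  130   22  184 3782] ((0.43787702918052673, 0.02950894460082054), (0.14764642715454102, 0.01639244332909584), 81.10767364501953) [[0.418367862701416, -0.042160000652074814], [0.4345632791519165, -0.04469391331076622], [0.45738619565963745, 0.1011778861284256], [0.44119077920913696, 0.103711798787117]]
t 30.05 tcp [0.4362 0.0338 0.1631] jaw -9.4 w 0.08506912722273992 F [-0.4935  0.0364  0.8813] q [ 0.3601  0.2082 -0.5585  2.1119  0.1447  0.857  -0.4468]
(0.436, 0.033, 0.16, -9.4) -> [ 0.1  -0.    0.03] turn 0.01
(0.436, 0.033, 0.003, -9.4) -> [ 5.34 -0.    0.03] turn 0.01
```

View pics/wrist16.png

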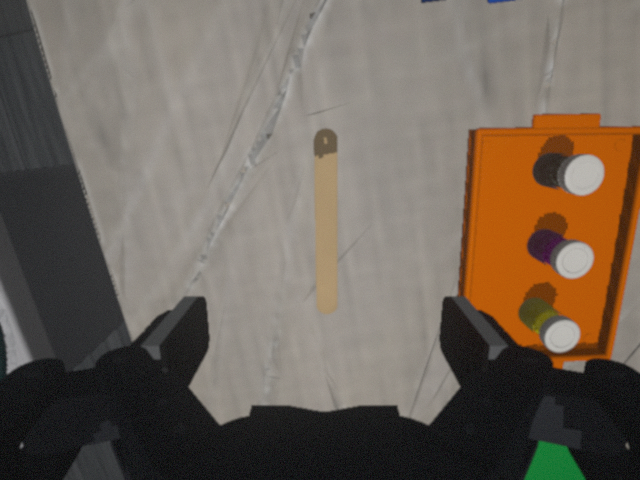

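The stick is centred near (325,222), measured at (0.4375, 0.031) with axis about 81°, matching the side view. Descending with the fingertips close to the table.

Emit:
{"api": "apply_moves", "payload": {"rows": [[100,[1.5,0.05,0.08],0],[100,[3,0.05,0.08],0],[100,[4.2,0.05,0.08],0],[100,[4.9,0.05,0.08],0],[100,[5.2,0.05,0.08],0],[100,[5.37,0.05,0.08],0],[100,[5.37,0.05,0.08],0],[100,[5.37,0.05,0.08],0]]}}

```text
time: 31.05
tcp_pos: [0.437, 0.0299, 0.0024]
orientation: [1.33, 1.126, -1.329]
wrist_force: [0.1, -0.2, 0.1]
width: 0.0855
```

Emit:
{"api": "apply_moves", "payload": {"rows": [[50,[0,0,0],0],[50,[0,0,0],0],[0,[0,0,0],0],[0,[0,0,0],0],[0,[0,0,0],0],[0,[0,0,0],0],[0,[0,0,0],0],[0,[0,0,0],0]]}}

```text
time: 32.05
tcp_pos: [0.4367, 0.0299, 0.0021]
orientation: [1.329, 1.126, -1.33]
wrist_force: [-3.0, 0.2, 10.8]
width: 0.0155
```

```bash
python3 - <<'E'
from go import *
go((.436,.033,.1,-8),(.5935,-.281,.1,-8))
n='wrist'
c=manip.camera_model(n); im,d=manip.snapshot(n); cv2.imwrite(f"pics/{n}17.png",im)
E
```

```text
t 32.05 tcp [0.4367 0.0299 0.0021] jaw -9.4 w 0.015530706185267902 F [-2.9881  0.1837 10.7712] q [ 0.2104  0.516  -0.4054  2.1993  0.4194  0.4988 -0.6849]
(0.436, 0.033, 0.1, -8) -> [-3.26 -0.04 -0.1 ] turn -0.18
(0.5935, -0.281, 0.1, -8) -> [-3.26  6.86  9.37] turn -0.18
```

View pics/wrist17.png

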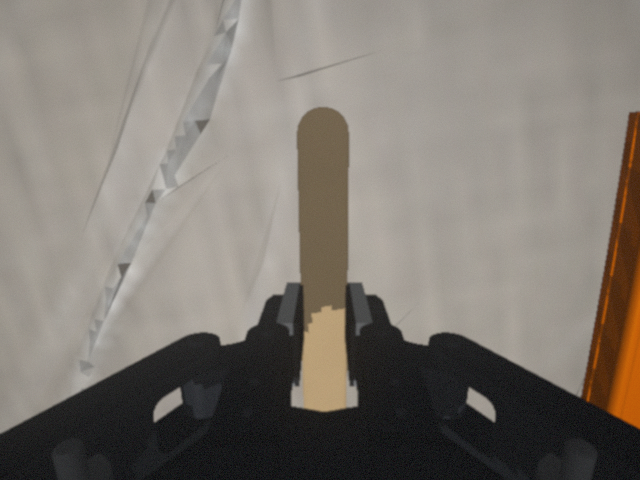

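The stick is held across its width at the middle, width 15.5 mm. Lifting and carrying it to the green tray.

Emit:
{"api": "apply_moves", "payload": {"rows": [[0,[-0.8,0,0],0],[0,[-2,0,0],0],[0,[-3.3,0.3,0.4],0],[0,[-3.6,1.3,1.8],-0.3],[0,[-3.6,2.4,3.3],-0.3],[0,[-3.6,3.5,4.8],-0.3],[0,[-3.6,4.6,6.3],-0.3],[0,[-3.6,5.7,7.8],-0.3]]}}

```text
time: 33.1
tcp_pos: [0.5674, -0.2307, 0.1097]
orientation: [1.299, 1.149, -1.299]
wrist_force: [0.3, 0.2, 0.0]
width: 0.0156
```

```bash
python3 - <<'E'
from go import *
go((.5935,-.281,.11,-7))
E
```

```text
t 33.1 tcp [ 0.5674 -0.2307  0.1097] jaw -7.1 w 0.015627010739277365 F [0.2786 0.2185 0.0275] q [ 0.659   0.569  -0.4323  1.733   0.2914  0.9038 -0.0184]
(0.5935, -0.281, 0.11, -7) -> [-0.01  1.07  1.56] turn -0.01
```

Emit:
{"api": "apply_moves", "payload": {"rows": [[0,[0,0.5,0.7],0],[0,[0,0.9,1.2],0],[0,[0,1.1,1.5],0],[0,[0,1.1,1.5],0],[0,[0,1.1,1.5],0],[0,[0,1.1,1.5],0],[0,[0,1.1,1.5],0],[0,[0,1.1,1.5],0]]}}

```text
time: 34.1
tcp_pos: [0.5941, -0.2775, 0.1098]
orientation: [1.299, 1.149, -1.299]
wrist_force: [0.1, -0.4, 0.1]
width: 0.0159
```

```bash
python3 - <<'E'
from go import *
go((.5935,-.281,.0115,-7))
for n in ['wrist','side']:
    c=manip.camera_model(n); im,d=manip.snapshot(n); cv2.imwrite(f"pics/{n}18.png",im)
    np.savez(f"pics/{n}18.npz",im=im,d=d,**{k:np.array(v) for k,v in c.items()})
im=cv2.imread('pics/side18.png'); cv2.imwrite('pics/side18c.png',cv2.resize(im[130:230,240:370],None,fx=6,fy=6,interpolation=cv2.INTER_CUBIC))
E
```

```text
t 34.1 tcp [ 0.5941 -0.2775  0.1098] jaw -7.0 w 0.015892556049278108 F [ 0.0907 -0.3969  0.1244] q [ 0.6852  0.6348 -0.4178  1.6163  0.2993  0.9544  0.0425]
(0.5935, -0.281, 0.0115, -7) -> [ 3.28 -0.01  0.12] turn -0.01
```

View pics/wrist18.png

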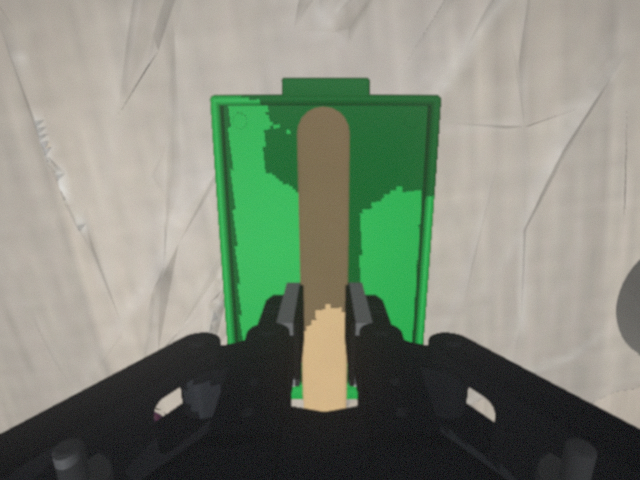

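View pics/side18c.png

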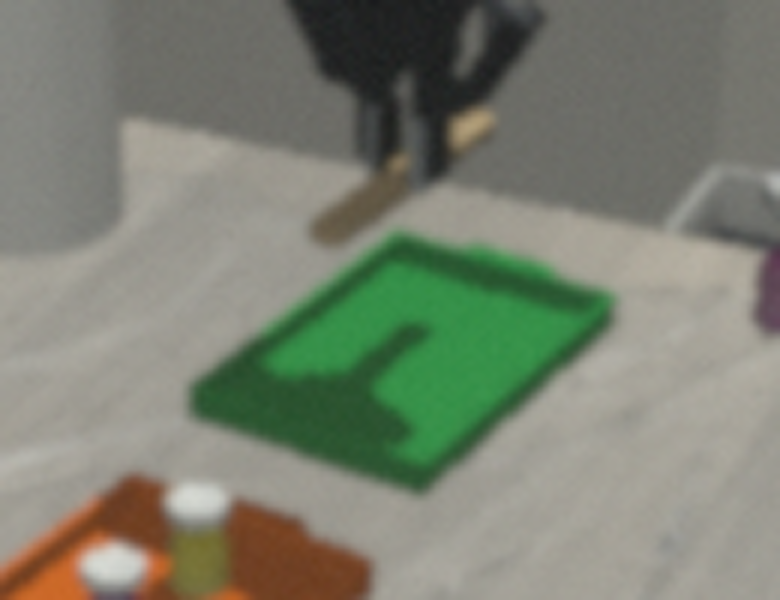

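The stick is level and lined up over the green tray. Lowering by 3.28 units with a 3 mm shift, then releasing.

Emit:
{"api": "apply_moves", "payload": {"rows": [[0,[0.4,0,0.12],0],[0,[1.4,0,0.12],0],[0,[2.4,0,0.12],0],[0,[3,0,0.12],0],[0,[3.28,0,0.12],0],[0,[3.28,0,0.12],0],[0,[3.28,0,0.12],0],[0,[3.28,0,0.12],0]]}}

```text
time: 35.2
tcp_pos: [0.5939, -0.2814, 0.0118]
orientation: [1.299, 1.148, -1.299]
wrist_force: [-0.7, 0.1, -0.5]
width: 0.0158
```

Emit:
{"api": "apply_moves", "payload": {"rows": [[45,[0,0,0],0],[45,[0,0,0],0],[45,[0,0,0],0],[45,[0,0,0],0],[45,[-1,0,0],0],[45,[-2.2,0,0],0],[45,[-3.8,0,0],0],[45,[-5,0,0],0]]}}

```text
time: 36.2
tcp_pos: [0.5939, -0.2813, 0.1634]
orientation: [1.299, 1.147, -1.299]
wrist_force: [0.4, 0.7, -0.9]
width: 0.0385
```

Emit:
{"api": "apply_moves", "payload": {"rows": [[45,[-0.5,0,0],0],[45,[-0.5,0,0],0],[45,[-0.5,0,0],0],[45,[-0.5,0,0],0],[45,[-0.5,0,0],0],[45,[-0.5,0,0],0],[45,[-0.5,0,0],0],[45,[-0.5,0,0],0]]}}

```text
time: 37.2
tcp_pos: [0.5937, -0.2813, 0.1764]
orientation: [1.299, 1.149, -1.299]
wrist_force: [-0.3, -0.4, 0.5]
width: 0.0387
```

```bash
python3 - <<'E'
from go import *
go()
for n in ['wrist','side']:
    c=manip.camera_model(n); im,d=manip.snapshot(n); cv2.imwrite(f"pics/{n}19.png",im)
    np.savez(f"pics/{n}19.npz",im=im,d=d,**{k:np.array(v) for k,v in c.items()})
z=load('pics/wrist19.npz'); im=z['im']
m=cv2.inRange(cv2.cvtColor(im,cv2.COLOR_BGR2HSV),(10,70,60),(25,255,255))
k,lab,st,ce=cv2.connectedComponentsWithStats(m)
for i in range(1,k):
    if st[i,4]>400:
        P,_=pts(z,lab==i); print(st[i],cv2.minAreaRect(np.ascontiguousarray(P[:,:2].astype(np.float32))),np.percentile(P[:,2],[2,50,98]))
from meas import cyl
z=load('pics/side19.npz')
zo=load('pics/side0.npz')
for n,s,h in [('conf',(372,172),.041),('red',(257,355),.022),('turq',(317,384),.022)]:
    print(n,cyl(zo,s,h)[2],cyl(z,s,h)[2])
E
```

```text
t 37.2 tcp [ 0.5937 -0.2813  0.1764] jaw -7.0 w 0.03865813308652861 F [-0.3028 -0.402   0.4611] q [ 0.7068  0.564  -0.4418  1.5666  0.2635  1.0706  0.0749]
[ 313  124   23  183 3694] ((0.5950521230697632, -0.2812596261501312), (0.14812694489955902, 0.017304522916674614), 83.62657928466797) [0.0153 0.0168 0.0182]
conf [ 0.4331 -0.3782  0.041 ] [ 0.4317 -0.3789  0.041 ]
red [0.4231 0.333  0.022 ] [0.424  0.3334 0.022 ]
turq [0.2969 0.3505 0.022 ] [0.2969 0.3505 0.022 ]
```

View pics/wrist19.png

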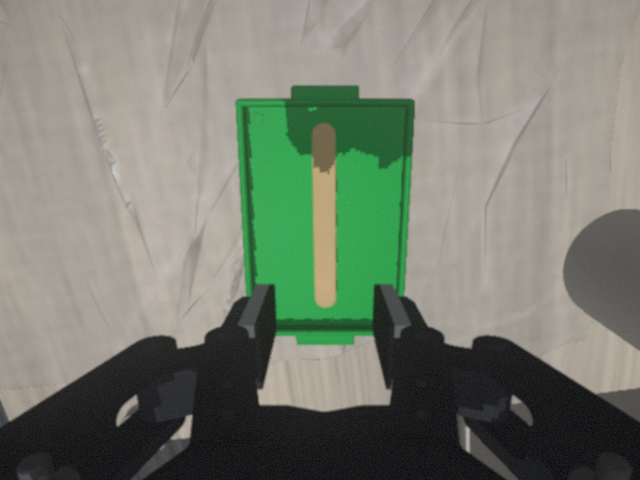

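View pics/side19.png

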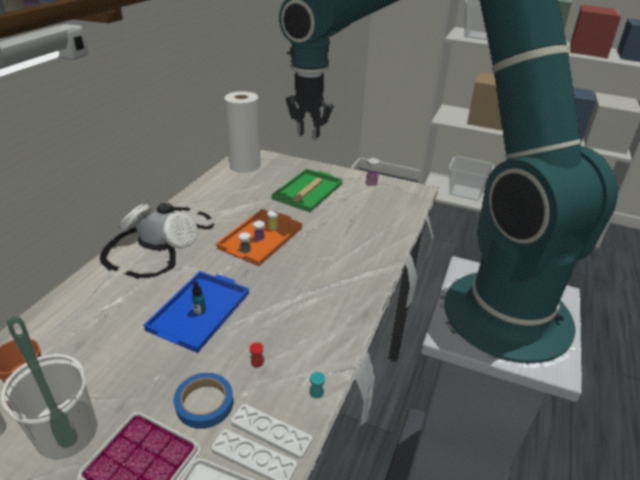

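The stick lies flat in the green tray, its top at z ≈ 17 mm as expected for an 8 mm floor plus a 9 mm stick. The vials and dropper stand in their trays, and the bystanders and decoys haven't moved. The arm is clear, so I'm handing in.

```bash
python3 -c "
from station import manip
print(manip.job_done())"
```

```text
the job is handed in; nothing more can be done
None
```

The job is done and handed in at about 37 s of the 128 s allowed. I worked in the order asked:
- **Vials:** yellow, plum and coal stand upright in a row in the orange tray.
- **Dropper bottle:** it stands in the middle of the blue tray.
- **Mixing stick:** it lies flat in the green tray, with its top measured at about 17 mm (8 mm floor plus 9 mm stick).

The last wrist and side pictures show all five in place and the gripper clear of everything. The confetti jar and both decoy vials measured within 2 mm of where they started. I checked the tape only by eye, and it looks unmoved. The highest wrist force reading after any move was about 11 N.

- **Overshoot at the yellow vial:** the first descent ended 3.5 mm off along y because I measured before the arm had settled. I corrected it before closing.
- **Coal vial circle fit:** it disagreed with the depth reading by about 6 mm, so I used the depth and side-view values, and the grip held.
- **Grip widths:** they read 1–2.5 mm under the nominal sizes on every object.

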